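# Crank the indexing table round to its pointer

### The job

Turn the hand crank of the green indexing station round and round by its upright black handle until the lug on the red casting faces the tip of the steel pointer standing at the turntable's rim. Then let go of the crank. Move the turntable only with the crank: keep the gripper off the turntable and the casting.

Things in the scene. Friction and masses are not known exactly. Their poses are not given: they have to be found in the camera images.
- crank_handle (a point): Middle of the crank's upright round black handle: 25 mm in diameter, 65 mm tall, from 36 mm below this point to 29 mm above it (top 177 mm above the bench). It stands on a flat arm 65 mm from the crank's axis and spins freely on its pin, so a gripper holding it need not turn. It swings in a level circle, both ways, no end stops; takes 2 to 6 N and stays where left.
- crank_axis (a point): Fixed point on the crank's vertical axis, on the green gear case, 112 mm above the bench (level with the foot of the handle). One turn of the crank turns the turntable a third of a turn in the same direction (clockwise gives clockwise), without play. Nothing near the handle's circle reaches above the handle's foot.
- turntable: Steel turntable, 200 mm in diameter, with a red casting bolted on: round flange, open hub (top 98 mm above the bench) and one square lug, 36 mm wide, reaching the turntable's rim. Origin on its axis, under the steel disc, 52 mm above the bench, 200 mm from the crank's axis; x points outward along the middle of the lug, z up.
- pointer_tip (a point): Inner tip of the steel pointer: a post 80 mm tall on the rim of the green base, with a short finger pointing at the turntable's axis. The tip is 108 mm from that axis, 79 mm above the bench, 8 mm outside the lug's circle. It stays put, over a third to half a turn from where the lug starts: 1 to 1.5 turns of the crank by the shorter way.

How it is judged:
By the outcome, as a careful person would: the job done as asked, in the order asked, and still so for the second after the job is handed in, with the robot touching nothing.
It also fails if it takes over 58 s, if anything falls off the work surface, if the arm or the gripper's body presses on something with over 40 N, if the wrist force passes 120 N, or if a joint passes its speed limit or range.

### The arm

A 6-joint arm with a two-finger parallel gripper is mounted at the origin on the work surface. World frame = base frame: x ahead of the robot, y to its left, z up, the work surface at z = 0. Lengths are in m, angles in rad, forces in N, time in s.
With the tool pointing down it reaches from about 0.4 to 0.825 m from the base axis. Payload 7 kg.
Tool frame: the origin (TCP) lies on the mounting face of the last link; the fingertips stand arm.tcp_to_tips ahead of it and the grasp point (between the pads) lies 159 mm ahead of it (arm.tcp_to_tips is the distance from the TCP to the fingertips, in m); z points along the fingers, y is the direction in which the jaws open and shut (so a half turn about z gives the same grasp; the last joint's range is limited). The gripper opens to 88 mm and grips with 3 to 60 N. Pads are 19 mm wide; open, the fingers measure 130 mm over their backs; the gripper's body (78 mm by 193 mm) begins 47 mm behind the grasp point.
Start: joints at [-0.904, 0.359, 0.012, 0, -1.224, -0.288], TCP at [0.25, -0.627, 0.405] pointing down, gripper open.
Joint ranges: [-3.07, 3.07], [-1.43, 2.12], [-1.02, 1.25], [-3.03, 1.67], [-3.05, -0], [-3.03, 3.03]. Speed limits (rad/s): [2.39, 2.39, 3.01, 3.14, 3.14, 3.14].

### API

Orientations are given as [roll, pitch, yaw] about the fixed x, y, z axes, in that order (R = Rz(yaw) Ry(pitch) Rx(roll)).
In Python, from station import arm, cams, job_done, finder gives the robot as it stands.
- The arm moves only by the tool play_rows, never from a script. Its argument "targets" is a list that holds one entry, the list of rows, each a list of 4 numbers: the shift along the tool's x, y, z in m, then the turn about the tool's z in degrees. A call has 1 to 5 rows; each row is the pose to reach, as a shift and turn from the pose commanded when the call began, along the tool's axes at that moment; what a row does not reach only later rows make up. A row lasts 1/8 s, in which the tool goes at most 62.5 mm and 10.7 degrees, less where a joint would pass 70% of its speed; a pose out of reach is approached as far as the arm can. A call with a gripper value outside its range is refused whole. "grip" is the closure in counts, from 0 (fully open) to 255 (shut), set as the call begins (left out, the last holds). The fingers move at their own pace and stop on an object; "newtons" is the grip in N (left out, the last holds). Time passes only in rows, so rows that repeat a pose let the fingers close. It gives the time, the measured TCP pose, the force and the opening at its end, in the units of the state.
- arm.get_state(): the state, without advancing time (a new reading comes with each control period).
- cams.grab_frame(name): name is "side" or "top" or "wrist"; returns (picture, depth): 480x640x3 uint8, red, green, blue; 480x640 float32, m along the optical axis (not along the pixel's ray), 0 where there is no reading.
- cams.camera_params(name): a dict with "intrinsics" (3x3 intrinsics, pixels), "D" ([k1, k2, p1, p2, k3] as OpenCV has them; the pictures are not rectified), "position" and "attitude" of the camera in the world. Camera axes: x right, y down, z forward; pixel columns grow to the right and rows downward; lengths in m; the calibration is good to about 2 mm. A picture is of the moment at which its call begins: read the wrist's pose just before it. camera_params takes no time and is no camera call; for the wrist camera it gives the pose at the moment of the call.
- job_done(): hands the job in, once; it reports no verdict.
Trained networks look in the newest picture that a camera, given by its name, has taken for a name from the list of things; names that differ only in an ending like _2 or _b are one class to them, and where a whole thing is asked for, a point or a joint stands for the part that bears it (a point fixed in the world has none). Each returns a list of dicts, best first, with "score" (0 to 1); they miss things now and then, are a little off and sometimes report something else, mostly with a low value. They report only what shows in the picture. A call takes as long as a camera call.
- finder.find_in(camera, query): "xyz" ([x, y, z] in m, in world coordinates, good to about 4 mm: the middle of the surface that is visible of it).
- finder.masks_of(camera, query): "mask" (480x640 bool, what is visible of it).
The state is a dict: "t": time; "q": joint angles; "qd": joint speeds; "joint_efforts": joint torques, N m; "eef_pos": TCP position; "ee_rot": TCP orientation; "force": force on the tool from outside, world axes, zero at the start; "moment": the same for the moment, N m; "width": finger opening in m.
Only numpy, scipy, OpenCV 4.12 (cv2) and the standard library are available. Lean on these libraries where they do the work, as an engineer would, in place of code of your own. Each camera call takes 0.05 s, during which the arm holds its last target. There are 200 camera calls.

## Working session

There is one attempt and no reset: what is moved stays moved. The work goes in short steps, Python scripts to look and compute and a tool call to move; the robot and the scene stay as the last step left them, time stands still between calls to the robot, and variables do not carry over. Pictures are saved under pics/ and viewed, about 8 in all and at most 12, crops included, and the job is handed in when it is done.

Besides the shell and the picture viewer there is one more tool, called as name(argument=value, ...) on one line, values as JSON. play_rows: Moves the arm, as the interface text tells. Its arguments: {"type":"object","properties":{"targets":{"type":"array","items":{"type":"array","items":{"type":"array","items":{"type":"number"}}}},"grip":{"type":"number"},"newtons":{"type":"number"}},"required":["targets"]}

```bash
mkdir -p pics; cat > h.py <<'E'
import numpy as np, cv2
from station import arm, cams, job_done, finder
def save(n,f):
    p,d=cams.grab_frame(n); cv2.imwrite(f,p[:,:,::-1]); return p,d
E
python3 - <<'E'
from h import *
s=arm.get_state(); print({k:np.round(v,3).tolist() for k,v in s.items()}, arm.tcp_to_tips)
for n in ("top","side"):
    save(n,f"pics/{n}0.png"); c=cams.camera_params(n); print(n,c["position"],c["attitude"])
    for q in ("crank_handle","crank_axis","turntable","pointer_tip"):
        print(q,[(np.round(r["xyz"],3).tolist(),round(r["score"],2)) for r in finder.find_in(n,q)[:3]])
E
```

```text
{'t': 0.0, 'q': [-0.904, 0.359, 0.011, -0.0, -1.224, -0.288], 'qd': [-0.001, 0.001, -0.001, -0.0, -0.001, -0.001], 'joint_efforts': [0.001, -58.271, 29.307, 6.997, 0.007, -0.0], 'eef_pos': [0.25, -0.627, 0.404], 'ee_rot': [3.14, -0.0, -2.763], 'force': [0.174, -0.023, 0.213], 'moment': [-0.03, 0.005, 0.063], 'width': 0.088} 0.1781
top [0.46570501 0.01327318 0.92552231] [-3.029394   -0.005109   -1.57427099]
crank_handle [([0.632, -0.209, 0.175], 0.89)]
crank_axis [([0.559, -0.007, 0.075], 0.77)]
turntable [([0.551, 0.016, 0.078], 0.6)]
pointer_tip [([0.581, 0.138, 0.077], 0.74)]
side [0.18764225 0.55642292 0.77563758] [-2.31003126  0.02138356 -2.52743203]
crank_handle [([0.635, -0.204, 0.152], 0.57)]
crank_axis [([0.536, 0.035, 0.062], 0.93)]
turntable [([0.538, 0.039, 0.079], 0.98)]
pointer_tip [([0.579, 0.152, 0.066], 0.77)]
```

View pics/top0.png

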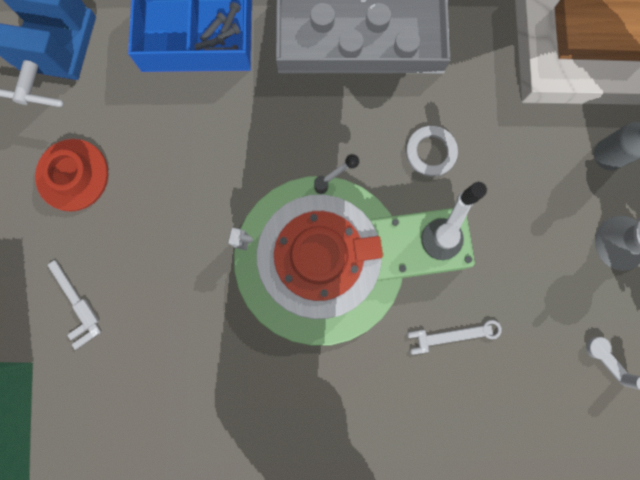

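View pics/side0.png

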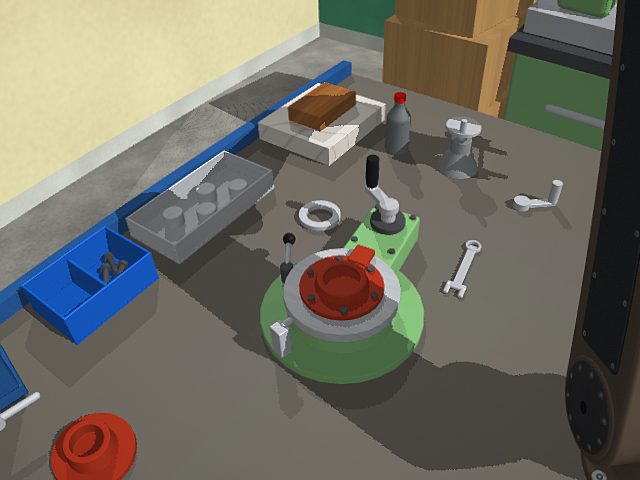

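The top view shows the turntable at about (320,255), the lug at (370,248) pointing right toward the crank, the pointer at (240,238), the crank hub at (445,238) and the handle top at (475,192). I'll measure these next using depth.

```bash
cat >> h.py <<'E'
from scipy.spatial.transform import Rotation as R
from scipy.optimize import least_squares
def cloud(n,d,c=None):
    c=c or cams.camera_params(n); K=np.array(c["intrinsics"])
    v,u=np.mgrid[0:480,0:640]
    r=cv2.undistortPoints(np.stack([u,v],-1).reshape(-1,1,2).astype(float),K,np.array(c["D"])).reshape(480,640,2)
    P=np.dstack([r,np.ones((480,640))])*d[...,None]
    return P@R.from_euler("xyz",c["attitude"]).as_matrix().T+c["position"]
def circ(p,r=None):
    f=lambda a: np.hypot(p[:,0]-a[0],p[:,1]-a[1])-(r or a[2])
    s=least_squares(f,[*p[:,:2].mean(0),.05],loss="soft_l1",f_scale=.002); return s.x
def deg(v): return np.degrees(np.arctan2(v[1],v[0]))
def red(p):
    p=p.astype(int); return (p[...,0]>90)&(p[...,1]<.4*p[...,0])&(p[...,2]<.4*p[...,0])
def lug(W,p,C):
    m=red(p)&(W[...,2]>.06)&(W[...,2]<.11); r=np.hypot(W[...,0]-C[0],W[...,1]-C[1])
    q=W[m&(r>.08)&(r<.1)]; a=np.unwrap(np.arctan2(q[:,1]-C[1],q[:,0]-C[0]))
    return np.degrees([a.min(),a.max(),(np.percentile(a,2)+np.percentile(a,98))/2]),len(q),q[:,2].mean()
E
python3 - <<'E'
from h import *
for n in ("top","side"):
    p,d=cams.grab_frame(n); W=cloud(n,d)
    pi=p.astype(int); g=(pi.max(-1)-pi.min(-1)<25)
    near=np.hypot(W[...,0]-.54,W[...,1]-.02)<.14
    # disc: grey points
    m=g&near&(W[...,2]>.058)&(W[...,2]<.075)
    z=np.median(W[m][:,2]); m&=abs(W[...,2]-z)<.004
    mm=m.astype(np.uint8); cs,_=cv2.findContours(cv2.morphologyEx(mm|(red(p)&near).astype(np.uint8),cv2.MORPH_OPEN,np.ones((7,7))),cv2.RETR_EXTERNAL,cv2.CHAIN_APPROX_NONE)
    k=max(cs,key=cv2.contourArea)[:,0]; q=W[k[:,1],k[:,0]]; q=q[abs(q[:,2]-z)<.004]
    C=circ(q); print(n,"disc",z,C,len(q))
    hub=red(p)&near&(abs(W[...,2]-.098)<.003); print("hub",W[hub].mean(0),circ(W[hub]))
    print("lug",lug(W,p,C))
    h=(pi.max(-1)<60)&(W[...,2]>.12)&(W[...,2]<.185)&(np.hypot(W[...,0]-.63,W[...,1]+.2)<.06)
    ht=h&(W[...,2]>.17); print("handle",W[h].mean(0),W[ht].mean(0) if ht.any() else 0,ht.sum(),circ(W[h],.0125))
    pt=g&(W[...,2]>.068)&(W[...,2]<.09)&(np.hypot(W[...,0]-.58,W[...,1]-.14)<.05)
    q=W[pt]; r=np.hypot(*(q[:,:2]-C[:2]).T); q=q[r>.104]; r=r[r>.104]
    i=np.argsort(r); print("pointer",len(q)); 
    for j in i[::max(1,len(i)//12)]: print(np.round(q[j],3),round(r[j],3),round(deg(q[j,:2]-C[:2]),1))
    cr=(W[...,2]>.11)&(W[...,2]<.14)&(np.hypot(W[...,0]-.575,W[...,1]+.17)<.03); print("crank hub",W[cr].mean(0),np.percentile(W[cr],[2,98],axis=0).round(3).tolist())
s=cams.camera_params("wrist");print(s["position"],s["attitude"])
E
```

```text
top disc 0.07204678357489436 [0.55469096 0.01657227 0.08653056] 403<stdin>:12: RuntimeWarning: Mean of empty slice.
  ret = um.true_divide(
h.py:15: RuntimeWarning: Mean of empty slice.
  s=least_squares(f,[*p[:,:2].mean(0),.05],loss="soft_l1",f_scale=.002); return s.x
Traceback (most recent call last):
  File "h.py", line 15, in circ
    s=least_squares(f,[*p[:,:2].mean(0),.05],loss="soft_l1",f_scale=.002); return s.x
ValueError: Initial guess is outside of provided bounds
```

```bash
python3 - <<'E'
from h import *
p,d=cams.grab_frame("top"); W=cloud("top",d); np.savez("top0.npz",p=p,W=W)
for n,(u,v) in dict(hubfloor=(320,255),hubrim=(320,232),lug=(372,248),discL=(265,255),discB=(320,310),base=(320,335),gearcase=(400,225),crankhub=(449,237),htop=(478,190),arm=(460,212),post=(236,236),finger=(246,239),knob=(352,160),knob2=(321,185),bench=(450,400)).items(): print(n,p[v,u],W[v,u].round(4))
E
```

```text
hubfloor [135  64  52] [0.5552 0.0154 0.0856]
hubrim [134  62  51] [0.59   0.0153 0.0966]
lug [180  84  65] [ 0.5659 -0.0661  0.087 ]
discL [145 147 152] [0.5568 0.1028 0.0734]
discB [154 157 160] [0.4697 0.0156 0.0714]
base [105 132 100] [0.4285 0.0159 0.0199]
gearcase [154 194 149] [ 0.606  -0.1142  0.064 ]
crankhub [196 198 203] [ 0.5798 -0.1824  0.1101]
htop [52 53 54] [ 0.638  -0.2103  0.1767]
arm [177 180 185] [ 0.6188 -0.2009  0.1096]
post [193 196 200] [0.5864 0.1483 0.0802]
finger [141 143 147] [0.5809 0.1316 0.0853]
knob [54 54 55] [ 0.7108 -0.0368  0.0756]
knob2 [66 68 69] [0.6756 0.0135 0.0505]
bench [127 123 116] [ 0.3176 -0.2029  0.0021]
```

```bash
sed -i 's/(p\[...,0\]>90)&(p\[...,1\]<.4\*p\[...,0\])&(p\[...,2\]<.4\*p\[...,0\])/(p[...,0]>60)\&(p[...,1]<.6*p[...,0])\&(p[...,2]<.6*p[...,0])/' h.py
python3 - <<'E'
from h import *
def run(n,p,W):
    pi=p.astype(int); g=(pi.max(-1)-pi.min(-1)<20); z=W[...,2]
    near=np.hypot(W[...,0]-.555,W[...,1]-.016)<.13
    mm=((g&near&(abs(z-.072)<.006))|(red(p)&near&(z>.06))).astype(np.uint8)
    mm=cv2.morphologyEx(mm,cv2.MORPH_OPEN,np.ones((9,9)))
    k=max(cv2.findContours(mm,cv2.RETR_EXTERNAL,cv2.CHAIN_APPROX_NONE)[0],key=cv2.contourArea)[:,0]
    q=W[k[:,1],k[:,0]]; q=q[abs(q[:,2]-.072)<.006]; C=circ(q); print(n,"disc",C,len(q))
    hub=red(p)&near&(abs(z-.098)<.004); print(" hub",circ(W[hub]),W[hub].mean(0))
    print(" lug",lug(W,p,C))
    h=(pi.max(-1)<90)&(z>.12)&(z<.185)&(np.hypot(W[...,0]-.635,W[...,1]+.205)<.05); ht=h&(z>.172)
    print(" handle",h.sum(),W[h].mean(0),ht.sum(),W[ht].mean(0),circ(W[h],.0125))
    r=np.hypot(W[...,0]-C[0],W[...,1]-C[1]); a=np.degrees(np.arctan2(W[...,1]-C[1],W[...,0]-C[0]))
    for lo,hi in ((.104,.112),(.112,.125),(.125,.15)):
        m=g&(z>.07)&(z<.095)&(r>lo)&(r<hi)&(abs(a-75)<20); print(" ptr",lo,m.sum(),a[m].mean() if m.any() else 0,W[m].mean(0) if m.any() else 0)
    cr=(z>.1)&(np.hypot(W[...,0]-.58,W[...,1]+.182)<.016); print(" crank hub",W[cr].mean(0),cr.sum(),np.median(z[cr]))
f=np.load("top0.npz"); run("top",f["p"],f["W"])
p,d=cams.grab_frame("side"); run("side",p,cloud("side",d))
E
```

```text
top disc [0.55651727 0.01888704 0.09732204] 405
 hub [0.55601688 0.01718699 0.03728317] [0.55536306 0.01701004 0.09783315]
 lug (array([-94.47158786, -71.77292562, -83.3341968 ]), 264, np.float64(0.08599078644644717))
 handle 391 [ 0.63645077 -0.20711009  0.16529342] 218 [ 0.63844205 -0.21033241  0.1767861 ] [ 0.63929225 -0.21176966  0.05      ]
 ptr 0.104 23 77.23898557813058 [0.58066504 0.12553508 0.08323922]
 ptr 0.112 88 77.12345727555777 [0.58320243 0.13561187 0.08252965]
 ptr 0.125 188 77.19168368536783 [0.58628142 0.14979597 0.08013458]
 crank hub [ 0.57994954 -0.18176911  0.11209031] 336 0.11207078467358161
side disc [0.55035228 0.01815523 0.09309146] 327
 hub [0.55447583 0.01926904 0.03713093] [0.55267102 0.02138066 0.09685484]
 lug (array([-91.90500486, -67.70360824, -80.31296486]), 152, np.float64(0.08434029997590478))
 handle 358 [ 0.63461334 -0.20420818  0.15369531] 79 [ 0.63704437 -0.20945527  0.17482976] [ 0.63845434 -0.21152979  0.05      ]
 ptr 0.104 4 75.16118032789338 [0.57868201 0.12506731 0.0818298 ]
 ptr 0.112 56 76.05334811585088 [0.57883842 0.13297199 0.08129143]
 ptr 0.125 237 76.08777881649897 [0.58319743 0.15072463 0.07774179]
 crank hub [ 0.57919075 -0.1817013   0.110679  ] 146 0.11083965079396407
```

Measured so far: turntable axis ≈ (0.556, 0.018), crank axis ≈ (0.580, -0.182), which is 0.201 m apart (expected 0.200). The handle is at ≈ (0.6385, -0.211), radius 65 mm. The lug is at -83° and the pointer at 77°, so about +160° of table, or +481° of crank counter-clockwise. I'll go above the handle.

play_rows(targets=[[[-0.052, 0.024, 0.0, 5], [-0.104, 0.048, 0.0, 10], [-0.156, 0.073, 0.0, 15], [-0.208, 0.098, 0.0, 20], [-0.26, 0.122, 0.0, 21.7]]], grip=0)

```text
t: 1.27
eef_pos: [0.4471, -0.4161, 0.405]
ee_rot: [-3.141, 0.001, 3.14]
force: [0.5, -0.9, -0.6]
width: 0.0877
```

play_rows(targets=[[[-0.04, 0.042, 0.005, 0], [-0.08, 0.085, 0.01, 0], [-0.12, 0.128, 0.015, 0], [-0.16, 0.17, 0.02, 0], [-0.192, 0.207, 0.02, 0]]])

```text
t: 1.9
eef_pos: [0.6393, -0.2088, 0.3842]
ee_rot: [3.142, -0.001, -3.141]
force: [1.2, -0.6, 0.6]
width: 0.0876
```

```bash
python3 - <<'E'
from h import *
s=arm.get_state(); print(s["eef_pos"],s["ee_rot"],s["q"])
c=cams.camera_params("wrist"); p,d=save("wrist","pics/w1.png"); W=cloud("wrist",d,c); np.savez("w1.npz",p=p,W=W)
pi=p.astype(int); z=W[...,2]
h=(pi.max(-1)<90)&(z>.12)&(z<.185)&(np.hypot(W[...,0]-.638,W[...,1]+.211)<.04); ht=h&(z>.172)
print(h.sum(),ht.sum(),W[ht].mean(0),W[h].mean(0))
print(finder.find_in("wrist","crank_handle")[:2],finder.find_in("wrist","crank_axis")[:2])
E
```

```text
[ 0.63928273 -0.20876954  0.38418227] [ 3.14152390e+00 -5.19686651e-04 -3.14088039e+00] [-2.64505965e-02  3.67024855e-01 -2.28441354e-02 -5.90327093e-05
 -1.18144870e+00 -1.54361106e+00]
1792 1234 [ 0.63808021 -0.21153344  0.17542068] [ 0.63517349 -0.21100833  0.16871933]
[{'xyz': [0.6338, -0.2104, 0.1797], 'score': 0.83}] [{'xyz': [0.5667, -0.0576, 0.0721], 'score': 0.85}]
```

View pics/w1.png

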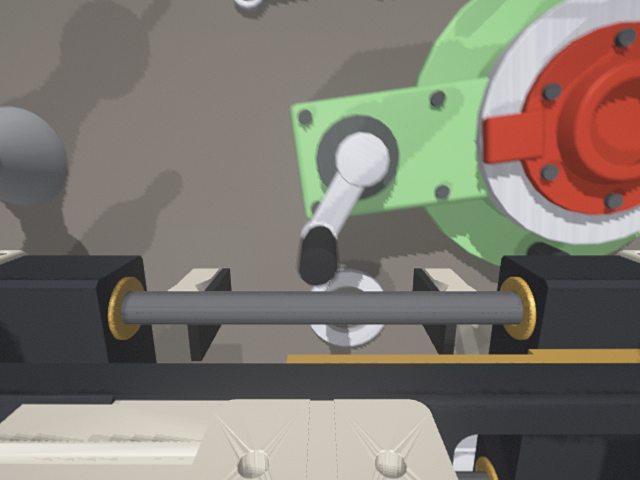

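The wrist view shows the handle at (318,258), midway between the open fingers, with the hub at (362,158). Depth agrees on the handle at (0.638, -0.2115). I'll lower and close.

play_rows(targets=[[[0, 0, 0.026, 0], [0, 0, 0.052, 0], [0, 0, 0.077, 0], [0, 0, 0.077, 0], [0, 0, 0.077, 0]]])

```text
t: 2.68
eef_pos: [0.6382, -0.2112, 0.3089]
ee_rot: [-3.141, 0.001, 3.141]
force: [1.4, -0.4, -0.1]
width: 0.0877
```

play_rows(targets=[[[0, 0, 0, 0], [0, 0, 0, 0], [0, 0, 0, 0], [0, 0, 0, 0], [0, 0, 0, 0]]], grip=255, newtons=25)

```text
t: 3.3
eef_pos: [0.6381, -0.2106, 0.3077]
ee_rot: [-3.142, 0.0, -3.141]
force: [0.3, -0.6, 0.4]
width: 0.0433
```

```bash
python3 - <<'E'
from h import *
f=np.load("w1.npz"); p,W=f["p"],f["W"]; z=W[...,2]; pi=p.astype(int)
m=(pi.min(-1)>120)&(pi.max(-1)-pi.min(-1)<20)&(z>.1)&(z<.12)&(np.hypot(W[...,0]-.58,W[...,1]+.182)<.03)
m=cv2.morphologyEx(m.astype(np.uint8),cv2.MORPH_OPEN,np.ones((41,41),np.uint8)).astype(bool); print(m.sum(),W[m].mean(0))
A=W[m].mean(0); print(np.linalg.norm(A[:2]-[.638,-.2115]))
E
```

```text
0 [nan nan nan]
nan<stdin>:4: RuntimeWarning: Mean of empty slice.
  ret = um.true_divide(
<stdin>:5: RuntimeWarning: Mean of empty slice.
```

play_rows(targets=[[[0, 0, 0, 0], [0, 0, 0, 0], [0, 0, 0, 0], [0, 0, 0, 0], [0, 0, 0, 0]]])

```text
t: 3.92
eef_pos: [0.6381, -0.2108, 0.3077]
ee_rot: [-3.141, 0.0, 3.142]
force: [0.9, -1.2, -0.4]
width: 0.0247
```

```bash
python3 - <<'E'
from h import *
A=np.array([.580,-.1818]); r=.065; a0=deg(np.array([.6382,-.2112])-A); print(a0)
P=lambda a: A+r*np.array([np.cos(np.radians(a)),np.sin(np.radians(a))])
a=a0
for c in range(8):
    b=P(a0+75*c); print(a0+75*c,[[round(-(q-b)[0],4),round((q-b)[1],4),0,0] for q in (P(a0+75*c+15*k) for k in range(1,6))])
E
```

```text
-26.8008349469546
-26.8008349469546 [[np.float64(-0.0056), np.float64(0.016), 0, 0], [np.float64(-0.0069), np.float64(0.0329), 0, 0], [np.float64(-0.0037), np.float64(0.0496), 0, 0], [np.float64(0.0036), np.float64(0.0649), 0, 0], [np.float64(0.0147), np.float64(0.0778), 0, 0]]
48.199165053045405 [[np.float64(0.014), np.float64(0.0096), 0, 0], [np.float64(0.03), np.float64(0.0152), 0, 0], [np.float64(0.047), np.float64(0.0164), 0, 0], [np.float64(0.0636), np.float64(0.0133), 0, 0], [np.float64(0.0789), np.float64(0.0059), 0, 0]]
123.1991650530454 [[np.float64(0.0129), np.float64(-0.0111), 0, 0], [np.float64(0.0224), np.float64(-0.0251), 0, 0], [np.float64(0.028), np.float64(-0.0411), 0, 0], [np.float64(0.0293), np.float64(-0.058), 0, 0], [np.float64(0.0262), np.float64(-0.0747), 0, 0]]
198.1991650530454 [[np.float64(-0.0074), np.float64(-0.0153), 0, 0], [np.float64(-0.0184), np.float64(-0.0282), 0, 0], [np.float64(-0.0324), np.float64(-0.0377), 0, 0], [np.float64(-0.0485), np.float64(-0.0433), 0, 0], [np.float64(-0.0654), np.float64(-0.0446), 0, 0]]
273.1991650530454 [[np.float64(-0.
[... 306 characters left out ...]
(0.0019), np.float64(0.0336), 0, 0], [np.float64(0.0092), np.float64(0.0489), 0, 0], [np.float64(0.0203), np.float64(0.0617), 0, 0], [np.float64(0.0343), np.float64(0.0713), 0, 0]]
423.1991650530454 [[np.float64(0.016), np.float64(0.0056), 0, 0], [np.float64(0.0329), np.float64(0.0069), 0, 0], [np.float64(0.0496), np.float64(0.0037), 0, 0], [np.float64(0.0649), np.float64(-0.0036), 0, 0], [np.float64(0.0778), np.float64(-0.0147), 0, 0]]
498.1991650530454 [[np.float64(0.0096), np.float64(-0.014), 0, 0], [np.float64(0.0152), np.float64(-0.03), 0, 0], [np.float64(0.0164), np.float64(-0.047), 0, 0], [np.float64(0.0133), np.float64(-0.0636), 0, 0], [np.float64(0.0059), np.float64(-0.0789), 0, 0]]
```

The handle is gripped (opening 24.7 mm against 25 mm). First arc, 75° of crank.

play_rows(targets=[[[-0.0056, 0.016, 0, 0], [-0.0069, 0.033, 0, 0], [-0.0037, 0.0496, 0, 0], [0.0036, 0.065, 0, 0], [0.0147, 0.0778, 0, 0]]])

```text
t: 4.55
eef_pos: [0.6227, -0.1318, 0.3076]
ee_rot: [3.142, 0.0, -3.141]
force: [0.5, -6.3, -1.2]
width: 0.0245
```

play_rows(targets=[[[0.014, 0.0096, 0, 0], [0.03, 0.0152, 0, 0], [0.047, 0.0164, 0, 0], [0.0636, 0.0133, 0, 0], [0.0789, 0.0059, 0, 0]]])

```text
t: 5.18
eef_pos: [0.5438, -0.1267, 0.3078]
ee_rot: [3.142, 0.002, -3.141]
force: [12.5, -9.6, -11.7]
width: 0.0248
```

play_rows(targets=[[[0.0129, -0.0111, 0, 0], [0.0224, -0.0251, 0, 0], [0.028, -0.0411, 0, 0], [0.0293, -0.058, 0, 0], [0.0262, -0.0747, 0, 0]]])

```text
t: 5.8
eef_pos: [0.5176, -0.2006, 0.3076]
ee_rot: [3.139, 0.002, 3.142]
force: [6.6, 6.3, -3.6]
width: 0.0247
```

Forces are moderate. I'll continue two more arcs, to 375° in total.

play_rows(targets=[[[-0.0074, -0.0153, 0, 0], [-0.0184, -0.0282, 0, 0], [-0.0324, -0.0377, 0, 0], [-0.0485, -0.0433, 0, 0], [-0.0654, -0.0446, 0, 0]]])

```text
t: 6.42
eef_pos: [0.5834, -0.2464, 0.3075]
ee_rot: [3.141, -0.002, 3.141]
force: [-5.3, 6.7, 4.8]
width: 0.0245
```

play_rows(targets=[[[-0.0167, 0.0032, 0, 0], [-0.032, 0.0105, 0, 0], [-0.0448, 0.0216, 0, 0], [-0.0544, 0.0356, 0, 0], [-0.06, 0.0516, 0, 0]]])

```text
t: 7.05
eef_pos: [0.6442, -0.1937, 0.3076]
ee_rot: [-3.141, -0.0, -3.141]
force: [-6.1, -2.9, 2.4]
width: 0.0247
```

```bash
cat >> h.py <<'E'
def check():
    s=arm.get_state(); A=np.array([.580,-.1818])
    print("tcp",s["eef_pos"].round(4),"F",s["force"].round(1),"crank",deg(s["eef_pos"][:2]-A),np.linalg.norm(s["eef_pos"][:2]-A))
    for n,C in (("top",(.556,.0175)),("side",(.5535,.019))):
        p,d=cams.grab_frame(n); cv2.imwrite(f"pics/{n}_{s['t']:.2f}.png",p[:,:,::-1]); W=cloud(n,d); z=W[...,2]
        pi=p.astype(int); g=(pi.max(-1)-pi.min(-1)<20)
        r=np.hypot(W[...,0]-C[0],W[...,1]-C[1]); a=np.degrees(np.arctan2(W[...,1]-C[1],W[...,0]-C[0]))
        m=g&(z>.07)&(z<.095)&(r>.112)&(r<.15)&(abs(a-75)<20)
        hub=red(p)&(abs(z-.098)<.004)&(r<.06); print(n,"lug",lug(W,p,C),"ptr",a[m].mean(),m.sum(),"hub",circ(W[hub]).round(4) if hub.sum()>20 else 0)
E
python3 -c "
from h import *
check()"; ls pics
```

```text
tcp [ 0.6442 -0.1937  0.3076] F [-6.1 -2.9  2.4] crank -10.540970426454976 0.06527413120111204
top lug (array([46.0950399 , 54.14695515, 50.29680442]), 36, np.float64(0.08587991007129776)) ptr 77.10587273191761 286 hub 0
side lug (array([32.61989098, 55.8369231 , 44.41583974]), 234, np.float64(0.08369329385187642)) ptr 77.44845095387467 288 hub [0.5542 0.0192 0.0371]
side0.png
side_7.05.png
top0.png
top_7.05.png
w1.png
```

play_rows(targets=[[[-0.0013, 0.0169, 0, 0], [0.0019, 0.0336, 0, 0], [0.0092, 0.0489, 0, 0], [0.0203, 0.0617, 0, 0], [0.0343, 0.0713, 0, 0]]])

```text
t: 7.78
eef_pos: [0.6086, -0.1225, 0.3076]
ee_rot: [-3.142, 0.001, -3.141]
force: [0.4, -8.0, -2.9]
width: 0.0251
```

play_rows(targets=[[[0.008, 0.0036, 0, 0], [0.016, 0.0056, 0, 0], [0.0245, 0.0069, 0, 0], [0.0245, 0.0069, 0, 0], [0.0245, 0.0069, 0, 0]]])

```text
t: 8.4
eef_pos: [0.5843, -0.1163, 0.3076]
ee_rot: [3.141, -0.001, 3.141]
force: [-2.3, -0.6, -0.5]
width: 0.0246
```

```bash
python3 -c "
from h import *
check()"; ls pics
```

```text
tcp [ 0.5843 -0.1163  0.3076] F [-2.3 -0.6 -0.5] crank 86.23180320962726 0.06566072670733585
side0.png
side_7.05.png
top0.png
top_7.05.png
top_8.40.png
w1.pngTraceback (most recent call last):
  File "<string>", line 3, in <module>
    check()
    ~~~~~^^
  File "h.py", line 31, in check
    hub=red(p)&(abs(z-.098)<.004)&(r<.06); print(n,"lug",lug(W,p,C),"ptr",a[m].mean(),m.sum(),"hub",circ(W[hub]).round(4) if hub.sum()>20 else 0)
                                                         ~~~^^^^^^^
  File "h.py", line 22, in lug
    return np.degrees([a.min(),a.max(),(np.percentile(a,2)+np.percentile(a,98))/2]),len(q),q[:,2].mean()
                       ~~~~~^^
    return umr_minimum(a, axis, None, out, keepdims, initial, where)
ValueError: zero-size array to reduction operation minimum which has no identity
```

The top view is blocked by the arm, so I'll open, lift and step aside to measure.

play_rows(targets=[[[0, 0, 0, 0], [0, 0, 0, 0], [0, 0, 0, 0], [0, 0, 0, 0], [0, 0, 0, 0]]], grip=0)

```text
t: 9.07
eef_pos: [0.5849, -0.1164, 0.3077]
ee_rot: [3.142, 0.0, -3.142]
force: [-0.1, -0.3, -1.0]
width: 0.0694
```

play_rows(targets=[[[0, 0, 0, 0], [0, 0, -0.02, 0], [0, 0, -0.05, 0], [0, 0, -0.08, 0], [0, 0, -0.1, 0]]])

```text
t: 9.7
eef_pos: [0.5849, -0.1165, 0.4093]
ee_rot: [-3.142, 0.002, -3.141]
force: [0.7, 0.6, 0.2]
width: 0.0877
```

play_rows(targets=[[[0.02, -0.05, 0, 0], [0.04, -0.1, 0, 0], [0.06, -0.155, 0, 0], [0.08, -0.21, 0, 0], [0.1, -0.265, 0, 0]]])

```text
t: 10.32
eef_pos: [0.484, -0.383, 0.4079]
ee_rot: [-3.141, 0.001, -3.141]
force: [1.3, -0.6, -0.2]
width: 0.0875
```

```bash
python3 -c "
from h import *
check()
for n in ('top','side'): print(finder.find_in(n,'crank_handle')[:1])"; ls pics
```

```text
tcp [ 0.484  -0.383   0.4079] F [ 1.3 -0.6 -0.2] crank -115.50302964584232 0.22294541643010657
top lug (array([64.87295375, 88.06374575, 76.38246856]), 251, np.float64(0.08621452710350104)) ptr 77.17527446863497 281 hub [0.556  0.0172 0.0373]
side lug (array([63.42752493, 87.48700162, 76.09255536]), 274, np.float64(0.0833551030724529)) ptr 77.39022075492818 282 hub [0.5543 0.0191 0.037 ]
[{'xyz': [0.5824, -0.1165, 0.1776], 'score': 0.8}]
[{'xyz': [0.5812, -0.1115, 0.1568], 'score': 0.69}]
side0.png
side_10.32.png
side_7.05.png
top0.png
top_10.32.png
top_7.05.png
top_8.40.png
w1.png
```

```bash
python3 - <<'E'
from h import *
T=[]
for n,C in (("top",(.556,.0175)),("side",(.5543,.019))):
  for rep in range(2):
    p,d=cams.grab_frame(n); W=cloud(n,d); z=W[...,2]; r=np.hypot(W[...,0]-C[0],W[...,1]-C[1])
    hub=red(p)&(abs(z-.098)<.004)&(r<.06); Ch=circ(W[hub])[:2]
    # project on plane: radial bins, mid of lug edges
    m=red(p)&(z>.075)&(r>.072)&(r<.098); q=W[m]; zt=np.percentile(q[:,2],70); q=q[q[:,2]>zt-.006]
    u=np.array([np.cos(np.radians(77)),np.sin(np.radians(77))]); v=np.array([-u[1],u[0]])
    x,y=(q[:,:2]-Ch)@u,(q[:,:2]-Ch)@v
    o=[]
    for lo in np.arange(.072,.098,.004):
        k=(x>=lo)&(x<lo+.004)
        if k.sum()>8: o.append((lo+.002,(y[k].min()+y[k].max())/2,np.ptp(y[k])))
    o=np.array(o); print(n,Ch.round(4),"zt",zt.round(4),"mid y(mm)",(o[:,1]*1e3).round(1),"width",(o[:,2]*1e3).round(1),"angle",77+np.degrees(np.mean(o[:,1]/o[:,0])))
    rr=np.hypot(*(W[...,:2]-Ch).transpose(2,0,1)); pi=p.astype(int); g=(pi.max(-1)-pi.min(-1)<20); a=np.degrees(np.arctan2(W[...,1]-Ch[1],W[...,0]-Ch[0]))
    k=g&(z>.074)&(z<.095)&(rr>.106)&(rr<.15)&(abs(a-77)<12)
    for lo in (.106,.112,.12,.13): 
        kk=k&(rr<lo+.008)&(rr>lo); print("  ptr",lo,a[kk].mean().round(2),(a[kk].min()+a[kk].max()).round(2)/2,kk.sum())
  c=p[165:345,160:400] if n=="top" else p[230:400,230:430]; T.append(cv2.resize(c,(400,400) if 0 else None,fx=3 if n=="top" else 4,fy=3 if n=="top" else 4,interpolation=cv2.INTER_CUBIC))
cv2.imwrite("pics/cropt.png",T[0][:,:,::-1])
E
```

```text
top [0.556  0.0173] zt 0.0871 mid y(mm) [-1.  -0.8 -1.3 -0.8 -1.5 -0.7 -0.8] width [33.5 33.2 32.4 33.2 32.9 31.8 30.2] angle 76.3402123888248
  ptr 0.106 77.15 77.1 27
  ptr 0.112 77.06 76.935 35
  ptr 0.12 77.16 76.965 66
  ptr 0.13 77.04 76.84 81
top [0.556  0.0173] zt 0.0875 mid y(mm) [-1.  -0.9 -0.9 -0.6 -1.4 -0.8 -1.4] width [33.3 33.  33.6 33.1 32.6 32.3 29.1] angle 76.31962985523273
  ptr 0.106 77.14 76.84 25
  ptr 0.112 77.1 76.965 37
  ptr 0.12 77.19 76.975 65
  ptr 0.13 77.06 76.825 82
side [0.5545 0.019 ] zt 0.0853 mid y(mm) [-1.1 -0.9 -0.4 -2.4 -1.5 -2.   1. ] width [32.2 34.8 33.  36.9 34.2 36.  27.5] angle 76.28545501506787
  ptr 0.106 77.36 77.35 20
  ptr 0.112 77.61 77.26 35
  ptr 0.12 77.77 77.005 56
  ptr 0.13 77.62 77.385 70
side [0.5542 0.0191] zt 0.0854 mid y(mm) [-0.4 -1.2 -0.3 -2.1 -1.1 -1.4  1.3] width [34.9 34.  32.8 34.  34.3 34.  26.5] angle 76.4930997040895
  ptr 0.106 77.41 77.135 19
  ptr 0.112 77.65 77.335 34
  ptr 0.12 77.81 76.975 57
  ptr 0.13 77.46 76.81 69
```

View pics/cropt.png

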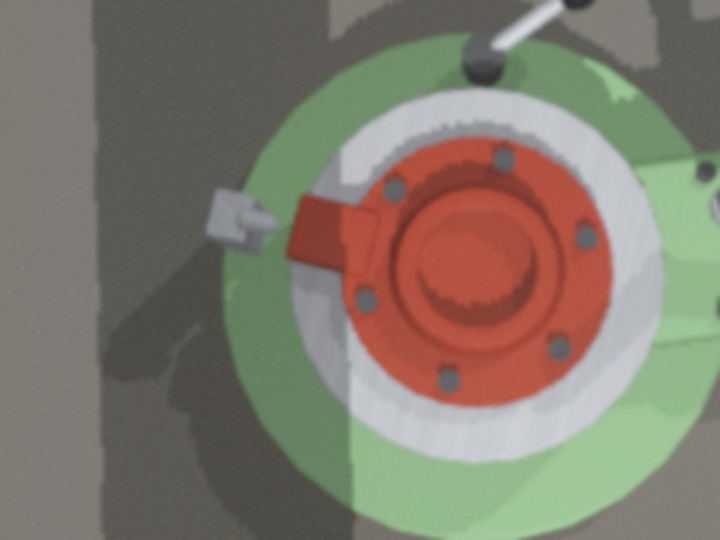

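In the crop the lug, with its end at (298,232), faces the pointer tip at (275,225). Both cameras put it about 0.8° short (roughly 1.5 mm at the rim). There is plenty of time, so I'll regrip and advance the crank by about 2.5°.

play_rows(targets=[[[-0.02, 0.055, 0, 0], [-0.04, 0.11, 0, 0], [-0.06, 0.165, 0, 0], [-0.08, 0.215, 0, 0], [-0.1, 0.265, 0, 0]]])

```text
t: 11.35
eef_pos: [0.5853, -0.1132, 0.4082]
ee_rot: [3.142, 0.001, -3.139]
force: [-0.2, -0.2, 0.6]
width: 0.0881
```

play_rows(targets=[[[0, 0, 0, 0], [0, 0, 0.035, 0], [0, 0, 0.07, 0], [0, 0, 0.1, 0], [0, 0, 0.1, 0]]])

```text
t: 11.98
eef_pos: [0.5839, -0.1161, 0.3057]
ee_rot: [-3.141, -0.005, -3.141]
force: [0.4, 0.2, 0.5]
width: 0.0877
```

play_rows(targets=[[[0, 0, 0, 0], [0, 0, 0, 0], [0, 0, 0, 0], [0, 0, 0, 0], [0, 0, 0, 0]]], grip=255)

```text
t: 12.6
eef_pos: [0.5848, -0.1164, 0.3079]
ee_rot: [3.142, 0.0, -3.142]
force: [-0.1, 0.0, 0.6]
width: 0.0432
```

play_rows(targets=[[[0, 0, 0, 0], [0, 0, 0, 0], [0, 0, 0, 0], [0, 0, 0, 0], [0, 0, 0, 0]]])

```text
t: 13.22
eef_pos: [0.5848, -0.1163, 0.3076]
ee_rot: [3.141, -0.0, -3.142]
force: [0.4, 0.9, 0.1]
width: 0.0251
```

play_rows(targets=[[[0.001, 0, 0, 0], [0.002, 0, 0, 0], [0.0028, 0, 0, 0], [0.0028, 0, 0, 0], [0.0028, 0, 0, 0]]])

```text
t: 13.85
eef_pos: [0.5821, -0.1163, 0.3077]
ee_rot: [3.141, 0.0, -3.141]
force: [2.5, 3.3, -2.7]
width: 0.0249
```

```bash
python3 - <<'E'
from h import *
s=arm.get_state(); print(s["eef_pos"],s["force"],s["width"])
p,d=cams.grab_frame("side"); W=cloud("side",d); print(lug(W,p,(.5535,.019)))
E
```

```text
[ 0.58205961 -0.11627751  0.30765069] [ 2.54346948  3.2945917  -2.68947246] 0.02485112818961298
(array([64.61997063, 88.08327971, 76.68055073]), 281, np.float64(0.08315949387504457))
```

The lug advanced about 0.7°. I'll release, lift, step aside and verify.

play_rows(targets=[[[0, 0, 0, 0], [0, 0, 0, 0], [0, 0, 0, 0], [0, 0, 0, 0], [0, 0, 0, 0]]], grip=0)

```text
t: 14.52
eef_pos: [0.582, -0.1165, 0.3077]
ee_rot: [-3.142, -0.0, 3.142]
force: [-0.1, 0.1, 0.6]
width: 0.0691
```

play_rows(targets=[[[0, 0, 0, 0], [0, 0, -0.02, 0], [0, 0, -0.05, 0], [0, 0, -0.08, 0], [0, 0, -0.1, 0]]])

```text
t: 15.15
eef_pos: [0.5821, -0.1165, 0.4093]
ee_rot: [-3.142, 0.002, -3.141]
force: [0.0, 0.3, 1.1]
width: 0.0875
```

play_rows(targets=[[[0.02, -0.05, 0, 0], [0.04, -0.1, 0, 0], [0.06, -0.155, 0, 0], [0.08, -0.21, 0, 0], [0.1, -0.265, 0, 0]]])

```text
t: 15.78
eef_pos: [0.4812, -0.383, 0.4079]
ee_rot: [-3.141, 0.0, -3.141]
force: [0.7, 0.1, -0.4]
width: 0.0876
```

```bash
python3 -c "
from h import *
check()"; ls pics
```

```text
tcp [ 0.4812 -0.383   0.4079] F [ 0.7  0.1 -0.4] crank -116.15253785174896 0.22414990755302566
top lug (array([65.52877886, 88.32315609, 76.98925531]), 249, np.float64(0.08613976963693874)) ptr 77.13109655970453 282 hub [0.556  0.0174 0.0373]
side lug (array([64.08168509, 88.1271364 , 77.03162634]), 277, np.float64(0.08328549883095146)) ptr 77.40081090893077 287 hub [0.5542 0.0192 0.037 ]
cropt.png
side0.png
side_10.32.png
side_15.78.png
side_7.05.png
top0.png
top_10.32.png
top_15.78.png
top_7.05.png
top_8.40.png
w1.png
```

Lug and pointer now agree to within 0.4° in both views. I'll hand the job in.

```bash
python3 -c "
from h import *
print(job_done())"
```

```text
the job is handed in; nothing more can be done
None
```

The lug on the red casting now faces the pointer tip, and the crank has been let go. I turned the crank about 1.3 turns counter-clockwise by its handle. I then let go, measured, and gripped it again to move it on about 2.5°.

- **Alignment:** the last check puts the lug at 77.0° in both cameras, and the pointer at 77.1° (top) and 77.4° (side). That is about 0.1–0.4° apart, or under 1 mm at the rim.
- **Clear of the scene:** the gripper is open and stands well clear of the crank and turntable. I handed in at about 16 s of the 58 s allowed.
- **Forces:** the highest wrist force I read was about 20 N.
- **Disagreement:** counting crank turns from my first lug measurement puts the lug about 2° further back than the cameras saw after the main turn. I put that down to a rough first measurement and used the camera readings at the pointer instead.

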